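Feed a border tile under the cutter hood and shut the chip guard

TASK

Feed the long patterned border tile lengthwise along the cutter's bed and through the low gap under its hood until its leading end is fully home against the stop inside, lying flat. Then let go and slide the cutter's chip guard fully shut behind the tile. Do not disturb the scraper, the grout float, the jar or the bolster lying about.

Things in the scene. Friction and masses are not known exactly. Their poses are not given: they have to be found in the camera images.
- tile: Long patterned border tile, white with blue diamonds and yellow lines on top, 160 x 50 x 18 mm (long along its x), about 320 g, flat on the bench to the right or left of the area in front of the cutter. Origin: centre of its underside. Both ends are alike; its x axis points away from the robot within about 30 degrees.
- cutter: Bench tile cutter, fixed. Origin: on the bench under the middle of the hood's front edge; x is the feed direction (away from the robot within 7 degrees), y left along the guard's track, z up. Grey base plate 15 mm thick (its top is the bed) over x -85 to 115, y -90 to 245 mm. Cutter rail along y at x 68 to 102 mm, up to 67 mm high; its carriage and handle at y 140 to 200 are 97 mm high.
- mouth (a point): Middle of the mouth under the hood's front edge, on the bed, 15 mm above the bench; axes as cutter. The aluminium hood reaches from here 112 mm along x and 53 mm to either side; its top is 36 mm above the bed. The channel under it is straight, 66 mm wide and 28 mm high. In front of the hood the bed is open above and at the sides.
- stop (a point): Middle of the face of the stop that closes the channel, 100 mm along x from mouth, at bed height; axes as cutter. A tile touching it has its middle 20 mm along x from mouth and its rear 60 mm sticking out of the hood, over the bed.
- guard (a joint): Chip guard's travel in m: 0 fully shut (in front of the mouth), up to 0.17 as it slides along the cutter's +y; starts 0.14 to 0.17. About 1 N friction; stays where left. Upright steel sheet, 5 mm thick, 140 wide (y), reaching 40 mm above the bed, in a flush groove at x -75 mm in the cutter's frame, centred at y = joint value. A tile over the groove blocks it; one that is home clears it by 12 mm.
- guard_handle (a point): Centre of the black tab on top of the guard: 14 mm thick (x), 44 mm wide (y), reaching 21 mm below and above this point, which is 75 mm above the bench. The steel sheet ends 55 mm above the bench. Axes as cutter.
- scraper: Bystander: black silicone scraper, about 165 x 70 x 20 mm, lying in the place (right or left) that the tile does not have. Origin: underside, near its middle.
- float: Bystander: white plastic grout float, 240 x 100 x 78 mm, at the far left. Origin: centre of its underside.
- jar: Bystander: amber glass jar, 72 mm across, 100 mm tall, standing on the right. Origin: centre of its underside.
- bolster: Bystander: steel bolster chisel, 215 x 75 x 18 mm, lying right of the cutter. Origin: underside, near its middle.
Things that resemble listed ones, but are neither listed nor needed, are in the scene too. What is shaped like the tile but orange or purple is not meant.

How it is judged:
On the way, in this order (a step that is already met when the one before it is completed fails the run):
1. the tile is home under the hood, flat on the bed (x of tile in the frame of mouth between 0.012 and 0.03 m and y of tile in the frame of mouth between -0.014 and 0.014 m and z of tile in the frame of mouth between -0.004 and 0.005 m and angle between tile's own z axis and vertical below 0.1 rad and angle between the x axis of tile and the x axis of mouth, either way round below 0.2 rad), for 0.2 s.
2. the guard is shut (value of joint guard below 0.01 m), for 0.2 s.
At the end, for the whole second after the job is handed in: The tile lies flat on the bed (within 5 mm of it, tilted less than 0.1 rad), lengthwise in the channel (within 0.2 rad, within 14 mm of its middle line) with its leading end within 8 mm of the stop, at rest, and the guard is within 10 mm of fully shut (all of step 1 and value of joint guard below 0.01 m and linear speed of tile below 0.02 m/s); the robot touches nothing.
It fails at once if one of the bystanders (scraper, float, jar, bolster) is moved more than 40 mm (distance of any of scraper, float, jar, bolster from where it was at the start of the episode above 0.04 m).
It also fails if it takes over 51 s, if anything falls off the work surface, if the arm or the gripper's body presses on something with over 40 N, if the wrist force passes 120 N, or if a joint passes its speed limit or range.

ROBOT

A 6-joint arm with a two-finger parallel gripper is mounted at the origin on the work surface. World frame = base frame: x ahead of the robot, y to its left, z up, the work surface at z = 0. Lengths are in m, angles in rad, forces in N, time in s.
With the tool pointing down it reaches from about 0.3 to 0.85 m from the base axis. Payload 5.4 kg.
Tool frame: the origin (TCP) lies where the fingers leave the gripper's body, on its centre line; the fingertips stand 73 mm ahead of it and the grasp point (between the pads) lies 54 mm ahead of it; z points along the fingers, y is the line along which they close (so a half turn about z gives the same grasp; the last joint's range is limited). The gripper opens to 85 mm and grips with 20 to 120 N. Pads are 22 mm wide; open, the fingers measure 114 mm over their backs; the gripper's body (76 mm by 85 mm) begins 54 mm behind the grasp point. The pads swing forward as they close: fully open they stand 13 mm farther back than shut.
Start: joints at [1.036, 0.158, 1.597, -0, 1.386, -0.21], TCP at [0.184, 0.545, 0.304] pointing down, gripper open.
Joint ranges: [-2.91, 2.91], [-0.94, 2.29], [0.18, 2.7], [-1.29, 4.43], [0.17, 2.64], [-3, 3]. Speed limits (rad/s): [2.57, 2.57, 3.14, 3.14, 3.14, 3.14].

INTERFACE

Orientations are given as a unit quaternion [x, y, z, w].
In Python, from plant import read_state, get_image, camera_params, finish_job gives the robot as it stands. The module is installed in compiled form; this text tells all that it offers.
- The arm moves only by the tool drive_tool, never from a script. Its arguments are lists of equal length, an entry for each row: "linear": the shift along the tool's x, y, z in cm, a list of three; "twist": the turn about the tool's z in degrees. A call has 1 to 20 rows; each row shifts and turns the commanded pose from where the row before left it, along the tool's axes as they then stand; what a row does not reach is not made up. A row lasts 1/8 s, in which the tool goes at most 62.5 mm and 10.7 degrees, less where a joint would pass 70% of its speed; a pose out of reach is approached as far as the arm can. A call with a gripper value outside its range is refused whole. "jaw" is the opening, from 0 (shut) to 1 (fully open), set as the call begins (left out, the last holds). The fingers move at their own pace and stop on an object; the grip force is fixed at half the most. Time passes only in rows, so rows that do not move let the fingers close. It gives the time, the measured TCP pose, the force, the opening and the grip force at its end, in the units of the state.
- read_state(): the state, without advancing time (a new reading comes with each control period).
- get_image(name): name is "side" or "top"; returns (picture, depth): 400x640x3 uint8, red, green, blue; 400x640 float32, m along the optical axis (not along the pixel's ray), 0 where there is no reading.
- camera_params(name): a dict with "fx", "fy", "cx", "cy" (pixels), "R" (3x3) and "t" (3): a world point X has camera coordinates R X + t. Camera axes: x right, y down, z forward; pixel columns grow to the right and rows downward; lengths in m; the calibration is good to about 2 mm. A picture is of the moment at which its call begins. camera_params takes no time and is no camera call.
- finish_job(): hands the job in; it is judged then, once.
The state is a dict: "time_s": time; "joint_pos": joint angles; "qd": joint speeds; "joint_efforts": joint torques, N m; "eef_pos": TCP position; "orientation": TCP orientation; "force": force on the tool from outside, world axes, zero at the start; "torque": the same for the moment, N m; "opening": finger opening in m; "grasp_force": force on a finger pad.
Only numpy, scipy, OpenCV 4.12 (cv2) and the standard library are available. Lean on these libraries where they do the work, as an engineer would, in place of code of your own. Each camera call takes 0.05 s, during which the arm holds its last target. There are 200 camera calls.

## Working session

There is one attempt and no reset: what is moved stays moved. The work goes in short steps, Python scripts to look and compute and a tool call to move; the robot and the scene stay as the last step left them, time stands still between calls to the robot, and variables do not carry over. Pictures are saved under pics/ and viewed, at most 10 in all, crops included, and the job is handed in when it is done.

Besides the shell and the picture viewer there is one more tool, called after ">>>" by a JSON object that holds its "name" and its "arguments". drive_tool: Moves the arm, as the interface text tells. Its arguments: {"type":"object","properties":{"linear":{"type":"array"},"twist":{"type":"array"},"jaw":{"type":"number"}},"required":["linear","twist"]}

```bash
mkdir -p pics
cat > h.py <<'E'
import numpy as np, cv2
from plant import *
def cloud(name):
    im,d=get_image(name); p=camera_params(name)
    v,u=np.mgrid[:400,:640]
    c=np.stack([(u-p['cx'])/p['fx']*d,(v-p['cy'])/p['fy']*d,d],-1)
    W=(c-np.array(p['t']))@np.array(p['R'])
    W[d==0]=np.nan
    return im,d,W
def save(n,im): cv2.imwrite('pics/'+n,im[:,:,::-1])
E
python3 - <<'E'
from h import *
for n in('top','side'):
    im,d,W=cloud(n); save(n+'0.png',im); np.savez('/tmp/'+n,im=im,W=W)
    p=camera_params(n); print(n,-np.array(p['R']).T@np.array(p['t']),np.round(p['R'],2).tolist(),p['fx'])
s=read_state();print({k:np.round(v,3).tolist() for k,v in s.items()})
E
```

```text
top [0.39348087 0.02658036 1.65861096] [[-0.0, -1.0, -0.01], [-0.99, 0.0, -0.13], [0.13, 0.01, -0.99]] 478.894523205281
side [ 0.50183725 -1.05354267  0.77431534] [[1.0, -0.08, -0.01], [-0.05, -0.53, -0.85], [0.06, 0.85, -0.53]] 487.2610692132666
{'time_s': 0.1, 'joint_pos': [1.036, 0.159, 1.598, -0.0, 1.386, -0.21], 'qd': [-0.0, -0.002, -0.002, -0.002, 0.001, -0.0], 'joint_efforts': [0.0, -39.699, -33.234, -0.0, 0.004, -0.0], 'eef_pos': [0.183, 0.545, 0.303], 'orientation': [0.162, 0.987, -0.001, -0.0], 'force': [-0.293, 0.481, 0.048], 'torque': [0.061, 0.003, -0.004], 'grasp_force': 0.0, 'opening': 0.085}
```

View pics/top0.png

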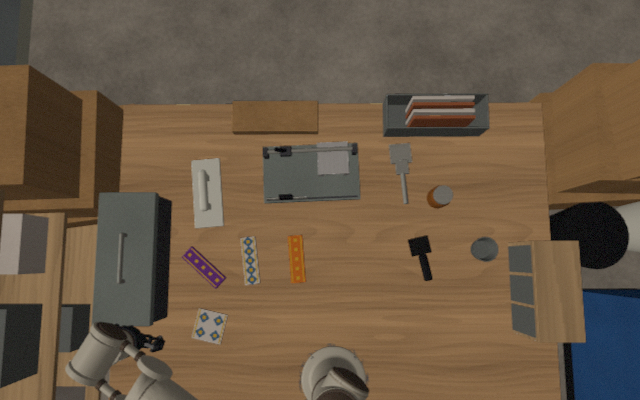

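View pics/side0.png

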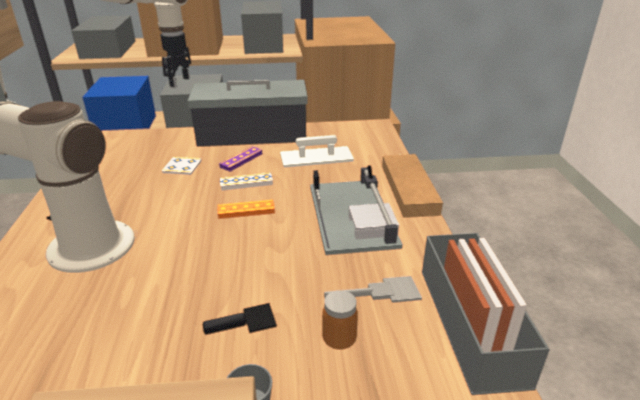

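The top view shows the white/blue tile at about (250,261), with the orange decoy at (297,258), the hood at (333,158) and the guard tab at (285,197). The side view agrees: tile (246,181), hood (372,220), tab (317,180).

```bash
cat >> h.py <<'E'
def rays(n,uv,z):
    p=camera_params(n);R=np.array(p['R']);C=-R.T@np.array(p['t'])
    uv=np.atleast_2d(uv).astype(float)
    d=np.c_[(uv[:,0]-p['cx'])/p['fx'],(uv[:,1]-p['cy'])/p['fy'],np.ones(len(uv))]@R
    return C+d*((z-C[2])/d[:,2])[:,None]
def rect(P):
    c,(w,h),a=cv2.minAreaRect((P[:,:2]*1000).astype(np.float32))
    b=cv2.boxPoints((c,(w,h),a)); e=b[1]-b[0]; f=b[2]-b[1]
    if np.linalg.norm(f)>np.linalg.norm(e): e=f
    an=np.degrees(np.arctan2(e[1],e[0])); an=(an+90)%180-90
    return np.round(c,1),np.round(sorted((w,h)),1),round(an,2)
E
python3 - <<'E'
from h import *
D=np.load('/tmp/top.npz'); im=D['im'];W=D['W']
def box(u0,u1,v0,v1):
    m=np.zeros((400,640),bool); m[v0:v1,u0:u1]=1; return m
def outl(m,z):
    m=cv2.morphologyEx(m.astype(np.uint8),cv2.MORPH_OPEN,np.ones((3,3)))
    c=max(cv2.findContours(m,0,2)[0],key=cv2.contourArea); return rays('top',c[:,0],z)
Z=W[...,2]
def rep(n,m,z): print(n,m.sum(),np.nanmedian(Z[m]).round(4),*rect(outl(m,z)))
rep('tile',box(235,266,228,295)&(Z>.009)&(Z<.03),.018)
rep('orange',box(283,310,228,295)&(Z>.009)&(Z<.03),.018)
m=box(255,370,135,210)
rep('base',m&(Z>.008),.015)
rep('hood',box(310,355,135,180)&(Z>.04)&(Z<.058),.051)
g=box(265,310,188,206)&(Z>.03); print('guard',g.sum(),np.round(np.nanmin(W[g],0),3),np.round(np.nanmax(W[g],0),3))
t=g&(Z>.075); rep('tab',t,.096)
hs=im.max(2); print(im[190,310],im[160,335],im[245,250])
D=np.load('/tmp/side.npz');W=D['W'];Z=W[...,2]
for n,m in(('tile',box(215,277,170,192)&(Z>.012)&(Z<.03)),('hood',box(340,405,200,245)&(Z>.045)&(Z<.056)),('tab',box(310,322,168,192)&(Z>.06)&(Z<.1))):
    print('side',n,m.sum(),*rect(W[m]),np.nanmax(Z[m]))
E
```

```text
tile 733 0.0184 [391.8 280.3] [ 51.4 159.7] 6.96
orange 714 0.0183 [396.6 122.5] [ 50.3 159.6] 4.55
base 5459 0.0176 [697.1  73.4] [206.8 334.6] -87.81
hood 868 0.0514 [721.9  -3.3] [ 80.5 105.6] -87.8
guard 150 [0.593 0.086 0.03 ] [0.607 0.225 0.106]
tab 69 0.0952 [600.  155.5] [13.3 43. ] 89.72
[83 86 80] [128 123 118] [132 126 122]
side tile 484 [388.9 281.9] [ 60.  160.4] 7.53 0.02305729366249831
side hood 941 [761.4  -8.5] [156.7 162.4] 2.36 0.05598938916635607
side tab 98 [598.2 155.1] [13.5 49.6] -87.01 0.09981569890127905
```

```bash
python3 -c "
import cv2
a=cv2.imread('pics/top0.png')[125:300,170:370]
cv2.imwrite('pics/crop.png',cv2.resize(a,None,fx=3.4,fy=3.4,interpolation=2))"
```

```text
(no output)
```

View pics/crop.png

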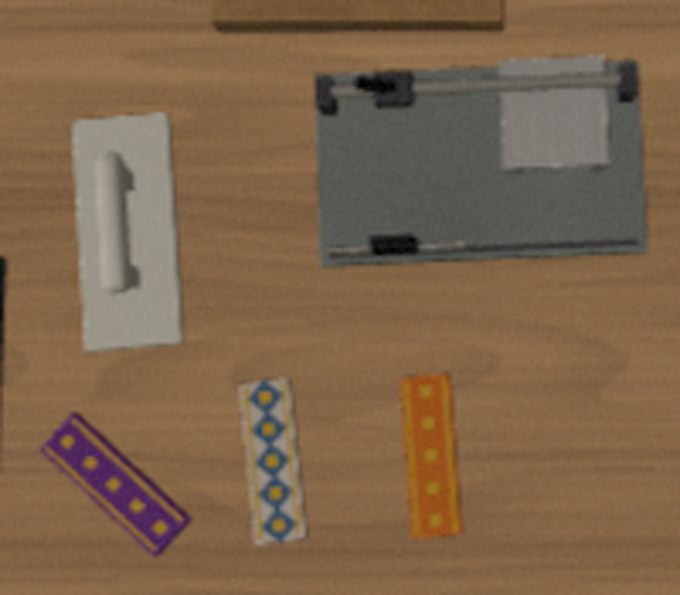

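Cutter: mouth ≈ (681.7, −4.7) mm with yaw 2.2°, which the base and hood both give. Guard ≈ 0.163. Tile: centre ≈ (390.5, 281), yaw 7°. I'll grip it 43 mm behind its centre so the fingers stay outside the hood.

>>> {"name": "drive_tool", "arguments": {"linear": [[-2.4, -2.0, 1.4], [-2.4, -2.0, 1.4], [-2.4, -2.0, 1.4], [-2.4, -2.0, 1.4], [-2.4, -2.0, 1.4], [-2.4, -2.0, 1.4], [-2.4, -2.0, 1.4], [-2.4, -2.0, 1.4], [-2.4, -2.0, 1.4], [-2.4, -2.0, 1.4], [0, 0, 0], [0, 0, 0], [0, 0, 0], [0, 0, 0], [0, 0, 0]], "twist": [0, 0, 0, 0, 0, 0, 0, 0, 0, 0, -6.5, -6.5, -6.5, -6.5, 0], "jaw": 0.76}}

```text
time_s: 1.98
eef_pos: [0.3469, 0.2787, 0.1636]
orientation: [-0.064, 0.998, -0.0, -0.0]
force: [-1.4, 0.5, -0.4]
opening: 0.065
grasp_force: 0.0
```

```bash
cat >> h.py <<'E'
from scipy.spatial.transform import Rotation as Rn
def go(x,y,z,yaw): # target mm, yaw of closing line minus 90 (deg)
    s=read_state(); R=Rn.from_quat(s['orientation']).as_matrix()
    p=np.array(s['eef_pos'])*1000
    cur=np.degrees(np.arctan2(R[1,1],R[0,1]))-90
    print('t',round(s['time_s'],2),'pos',p.round(1),'yaw',cur.round(2),'tilt',R[2].round(3),'F',np.round(s['force'],1),'open',round(s['opening'],4),'grip',round(s['grasp_force'],1))
    print('tool delta cm',(R.T@(np.array([x,y,z])-p)/10).round(2),'twist',-((yaw-cur+90)%180-90).round(2))
E
python3 -c "
from h import *
go(347.8,275.8,73,7)
im,d,W=cloud('side');save('s1.png',cv2.resize(im[90:230,120:330],None,fx=3.5,fy=3.5,interpolation=2))"
```

```text
t 1.98 pos [346.9 278.7 163.6] yaw 7.32 tilt [ 0.001 -0.    -1.   ] F [-1.4  0.5 -0.4] open 0.065 grip 0.0
tool delta cm [-0.06 -0.29  9.06] twist 0.32
```

View pics/s1.png

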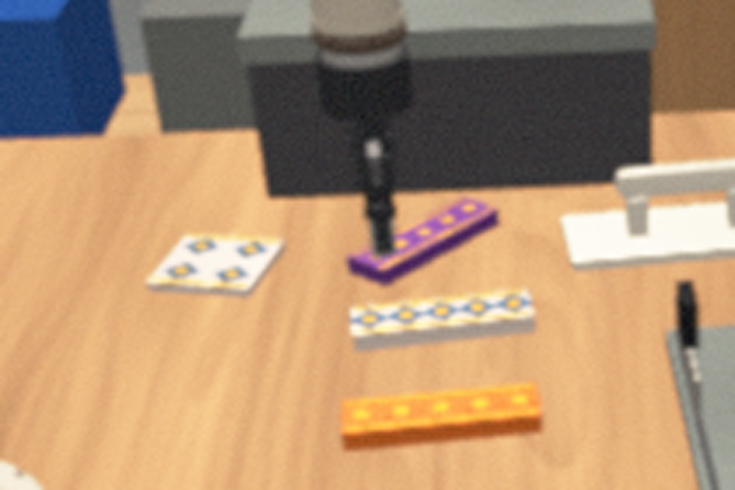

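The fingers (tip at about (229,162) in the full picture) are above the tile's near end, and nothing is in the way. Descend and grip.

>>> {"name": "drive_tool", "arguments": {"linear": [[-0.1, -0.3, 2.0], [0, 0, 2.0], [0, 0, 2.0], [0, 0, 2.0], [0, 0, 1.0], [0, 0, 0]], "twist": [0, 0, 0, 0, 0, 0]}}

```text
time_s: 2.78
eef_pos: [0.3481, 0.2758, 0.0734]
orientation: [-0.064, 0.998, -0.0, -0.001]
force: [0.5, 1.1, -0.5]
opening: 0.0653
grasp_force: 0.0
```

>>> {"name": "drive_tool", "arguments": {"linear": [[0, 0, 0], [0, 0, 0], [0, 0, 0], [0, 0, 0], [0, 0, 0], [0, 0, 0]], "twist": [0, 0, 0, 0, 0, 0], "jaw": 0.0}}

```text
time_s: 3.52
eef_pos: [0.3493, 0.2763, 0.075]
orientation: [-0.064, 0.998, 0.0, 0.001]
force: [-1.8, -0.3, 5.8]
opening: 0.0486
grasp_force: 63.1
```

>>> {"name": "drive_tool", "arguments": {"linear": [[0, 0, -1.0], [0, 0, -2.0], [0, 0, -2.0], [0, 0, -1.0], [0, 0, 0]], "twist": [0, 0, 0, 0, 0]}}

```text
time_s: 4.15
eef_pos: [0.3486, 0.276, 0.1343]
orientation: [-0.064, 0.998, 0.0, 0.0]
force: [-0.1, -0.6, -3.9]
opening: 0.0483
grasp_force: 62.9
```

```bash
python3 -c "
from h import *
go(551.7,-9.7,130,2.2)
im,d,W=cloud('side');save('s2.png',cv2.resize(im[90:230,120:330],None,fx=3.5,fy=3.5,interpolation=2))"
```

```text
t 4.15 pos [348.6 276.  134.3] yaw 7.39 tilt [-0.001  0.    -1.   ] F [-0.1 -0.6 -3.9] open 0.0483 grip 62.9
tool delta cm [-16.46 -30.94   0.44] twist 5.19
```

View pics/s2.png

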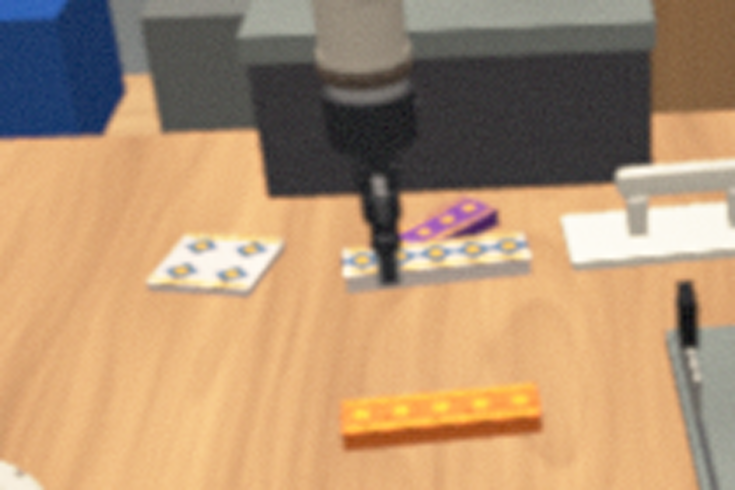

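The tile is held level, gripped near its rear end (finger at about (230,165) full-frame). Carry it over to a point in front of the mouth, moving sideways first.

>>> {"name": "drive_tool", "arguments": {"linear": [[0, -1.8, 0], [0, -3.1, 0], [0, -3.6, 0], [0, -3.6, 0], [0, -3.6, 0], [0, -3.6, 0], [0, -3.6, 0], [0, -3.6, 0], [0, -3.0, 0], [0, -1.3, 0], [-2.0, 0, 0], [-3.4, 0, 0], [-3.4, 0, 0], [-3.4, 0, 0], [-2.4, 0, 0], [-1.2, 0, 0], [0, 0, 0], [0, 0, 0]], "twist": [0, 0, 0, 0, 0, 0, 0, 0, 0, 0, 0, 0, 0, 0, 0, 2.6, 2.6, 0]}}

```text
time_s: 6.45
eef_pos: [0.5441, -0.0083, 0.1328]
orientation: [-0.02, 1.0, 0.0, -0.001]
force: [-0.4, 0.6, -3.4]
opening: 0.0485
grasp_force: 63.2
```

Run:
```python
from h import *
go(544.8,-10,92,2.2)
im,d,W=cloud('top');Z=W[...,2]
save('t3.png',cv2.resize(im[125:300,240:400],None,fx=3.4,fy=3.4,interpolation=2))
p=camera_params('top')
b=np.zeros((400,640),bool); b[170:225,310:350]=1
m=b&(Z>.06)&(Z<.095)&(im.min(2)>90)
print(m.sum(),np.nanmedian(Z[m]))
m=b&(Z>.06)&(Z<.09); P=W[m]; print(m.sum(),rect(P), P.min(0).round(3),P.max(0).round(3), np.median(P[:,2]), np.polyfit(P[:,0],P[:,2],1))
```

```text
t 6.45 pos [544.1  -8.3 132.8] yaw 2.26 tilt [ 0.002  0.001 -1.   ] F [-0.4  0.6 -3.4] open 0.0485 grip 63.2
tool delta cm [-0.07 -0.17  4.08] twist 0.06
112 0.07557311109187569
205 (array([597.1,  -6.4]), array([ 66.9, 184.5]), np.float32(9.57)) [ 0.508 -0.034  0.06 ] [0.683 0.042 0.085] 0.07554221278054311 [-0.01354535  0.08384779]
```

View pics/t3.png

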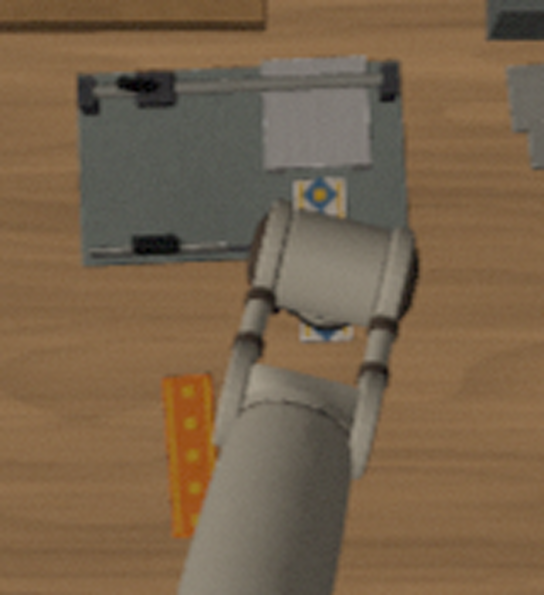

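The tile is seen centred in front of the mouth: its front end is at crop (320,180), the hood edge at (316,165), level to about 0.01 rad. Its underside is 75 mm below the TCP. Lower it to just above the bed and feed most of the way.

>>> {"name": "drive_tool", "arguments": {"linear": [[0, -0.2, 1.0], [0, 0, 1.5], [0, 0, 1.0], [0, 0, 0.6], [0, 0, 0], [-0.6, 0, 0], [-1.2, 0, 0], [-1.2, 0, 0], [-1.2, 0, 0], [-1.2, 0, 0], [-1.2, 0, 0], [-1.2, 0, 0], [-1.2, 0, 0], [-0.8, 0, 0], [0, 0, 0], [0, 0, 0]], "twist": [0, 0, 0, 0, 0, 0, 0, 0, 0, 0, 0, 0, 0, 0, 0, 0]}}

```text
time_s: 8.5
eef_pos: [0.6424, -0.0074, 0.0927]
orientation: [-0.019, 1.0, 0.0, -0.0]
force: [-0.0, -0.4, -4.8]
opening: 0.0482
grasp_force: 63.2
```

```bash
python3 -c "
from h import *
go(681.7-22,-4.7-.8,91,2.2)"
```

```text
t 8.5 pos [642.4  -7.4  92.7] yaw 2.19 tilt [ 0.001  0.    -1.   ] F [-0.  -0.4 -4.8] open 0.0482 grip 63.2
tool delta cm [-1.73  0.12  0.17] twist -0.01
```

>>> {"name": "drive_tool", "arguments": {"linear": [[-0.6, 0, 0.1], [-0.5, 0, 0.1], [0, 0, 0], [-0.2, 0, 0], [-0.2, 0, 0], [-0.1, 0, 0], [0, 0, 0]], "twist": [0, 0, 0, 0, 0, 0, 0]}}

```text
time_s: 9.38
eef_pos: [0.6589, -0.0068, 0.0909]
orientation: [-0.019, 1.0, -0.0, 0.0]
force: [-0.6, 0.6, -3.3]
opening: 0.0484
grasp_force: 63.3
```

>>> {"name": "drive_tool", "arguments": {"linear": [[-0.2, 0, 0.0], [0, 0, 0], [0, 0, 0]], "twist": [0, 0, 0]}}

```text
time_s: 9.75
eef_pos: [0.6603, -0.0067, 0.0906]
orientation: [-0.019, 1.0, 0.0, -0.001]
force: [-3.7, -0.8, -2.5]
opening: 0.0486
grasp_force: 63.3
```

>>> {"name": "drive_tool", "arguments": {"linear": [[-0.2, 0, 0.0], [0, 0, 0], [0, 0, 0]], "twist": [0, 0, 0]}}

```text
time_s: 10.12
eef_pos: [0.6606, -0.0067, 0.0901]
orientation: [-0.019, 1.0, 0.0, -0.003]
force: [-10.5, -1.2, 0.6]
opening: 0.0482
grasp_force: 63.9
```

Contact comes where the stop is predicted. Release, rise and check.

>>> {"name": "drive_tool", "arguments": {"linear": [[0.1, 0, 0], [0, 0, 0], [0, 0, 0], [0, 0, 0]], "twist": [0, 0, 0, 0], "jaw": 0.76}}

```text
time_s: 10.62
eef_pos: [0.6623, -0.0068, 0.0913]
orientation: [-0.019, 1.0, -0.0, 0.001]
force: [0.3, 0.6, 0.4]
opening: 0.0651
grasp_force: 0.0
```

>>> {"name": "drive_tool", "arguments": {"linear": [[0, 0, -1], [0, 0, -3], [0, 0, -4], [2, 0, -4], [4, 0, -2], [4, 0, 0], [4, 0, 0], [3, 0, 0], [0, 0, 0]], "twist": [0, 0, 0, 0, 0, 0, 0, 0, 0]}}

```text
time_s: 11.75
eef_pos: [0.4907, -0.013, 0.2314]
orientation: [-0.019, 1.0, -0.0, 0.0]
force: [0.7, -0.3, -0.2]
opening: 0.0646
grasp_force: 0.0
```

Run:
```python
from h import *
im,d,W=cloud('top');Z=W[...,2]
save('t4.png',cv2.resize(im[125:300,240:400],None,fx=3.4,fy=3.4,interpolation=2))
b=np.zeros((400,640),bool); b[165:200,315:350]=1
m=b&(Z>.026)&(Z<.042)
m=cv2.morphologyEx(m.astype(np.uint8),cv2.MORPH_OPEN,np.ones((3,3)))
c=max(cv2.findContours(m,0,2)[0],key=cv2.contourArea);P=rays('top',c[:,0],.033)[:,:2]*1000
a=np.radians(2.2);Q=(P-[681.7,-4.7])@np.array([[np.cos(a),-np.sin(a)],[np.sin(a),np.cos(a)]])
print(m.sum(),np.median(Z[m>0]),Q.min(0).round(1),Q.max(0).round(1),rect(np.c_[P/1000,P]))
t=np.zeros((400,640),bool); t[185:206,265:310]=1; t&=(Z>.075)&(Z<.11)
print('tab',np.median(W[t],0).round(4),t.sum())
go(0,0,0,0)
```

```text
235 0.03400048207301516 [-58.1 -27.5] [ 3.1 21.7] (array([654.3,  -9.2]), array([48.1, 59.1]), np.float32(-0.33))
tab [0.5998 0.1541 0.0963] 67
t 11.8 pos [491.9 -13.3 231.8] yaw 2.17 tilt [-0.002 -0.    -1.   ] F [-0.  -0.4  1. ] open 0.0649 grip 0.0
tool delta cm [49.15  3.2  23.08] twist 2.17
```

View pics/t4.png

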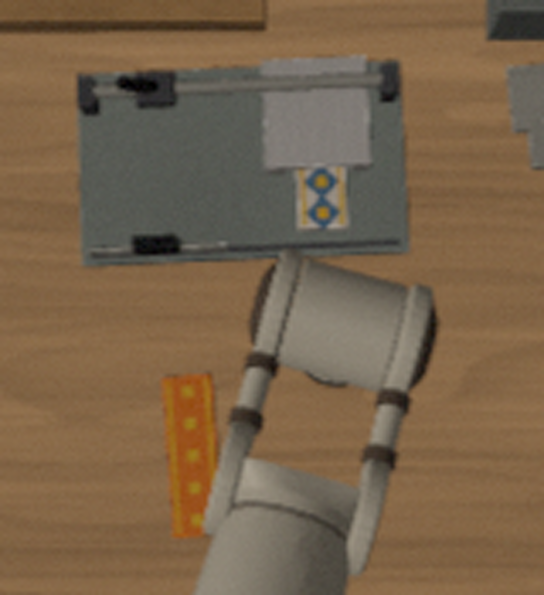

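The tile's rear end is at −58 mm, 3 mm off centre and flat, so it is home. Next, push the guard's tab from its left with shut fingers.

>>> {"name": "drive_tool", "arguments": {"linear": [[-1, 2.0, 0], [-1.5, 2.8, 0], [-1.5, 2.8, 0], [-1.5, 2.8, 0], [-1.5, 2.8, 0], [-1.5, 2.8, 0], [-1.5, 2.8, 0], [-1.4, 3.0, 0], [0, 0, 2], [0, 0, 3], [0, 0, 2.5], [0, 0, 1.2], [0, 0, 0]], "twist": [0, 0, 0, 0, 0, 0, 0, 0, 0, 0, 0, 0, 0], "jaw": 0.0}}

```text
time_s: 13.42
eef_pos: [0.5971, 0.2085, 0.1427]
orientation: [-0.019, 1.0, -0.0, -0.001]
force: [-1.0, 0.0, 0.3]
opening: 0.0003
grasp_force: 0.0
```

```bash
python3 -c "
from h import *
a=np.radians(2.2);c,s=np.cos(a),np.sin(a)
X,Y=-75,36.5
go(681.7+c*X-s*Y,-4.7+s*X+c*Y,145,2.2)"
```

```text
t 13.43 pos [597.1 208.5 142.7] yaw 2.17 tilt [ 0.002 -0.    -1.   ] F [-1.   0.   0.3] open 0.0003 grip 0.0
tool delta cm [ -0.15 -17.98  -0.22] twist -0.03
```

Push about 15.5 cm at moderate speed, then measure.

>>> {"name": "drive_tool", "arguments": {"linear": [[-0.1, -0.7, 0], [0, -0.7, 0], [0, -0.7, 0], [0, -0.7, 0], [0, -1.0, 0], [0, -1.2, 0], [0, -1.2, 0], [0, -1.2, 0], [0, -1.2, 0], [0, -1.2, 0], [0, -1.2, 0], [0, -1.2, 0], [0, -1.2, 0], [0, -1.0, 0], [0, -0.7, 0], [0, -0.4, 0], [0, 0, 0]], "twist": [0, 0, 0, 0, 0, 0, 0, 0, 0, 0, 0, 0, 0, 0, 0, 0, 0]}}

```text
time_s: 15.55
eef_pos: [0.6042, 0.0538, 0.1437]
orientation: [-0.019, 1.0, -0.0, -0.0]
force: [-0.1, 0.3, -0.5]
opening: 0.0
grasp_force: 0.0
```

```bash
cat > m.py <<'E'
from h import *
a=np.radians(2.2);M=np.array([[np.cos(a),-np.sin(a)],[np.sin(a),np.cos(a)]])
im,d,W=cloud('side');Z=W[...,2]
Q=(W[...,:2]*1000-[681.7,-4.7])@M
m=(Q[...,0]>-90)&(Q[...,0]<-60)&(Q[...,1]<150)&(Q[...,1]>-120)
g=m&(Z>.03)&(Z<.052);
print('side sheet y',np.percentile(Q[g][:,1],[1,50,99]).round(1),g.sum())
im,d,W=cloud('top');Z=W[...,2]
Q=(W[...,:2]*1000-[681.7,-4.7])@M
m=(Q[...,0]>-90)&(Q[...,0]<-60)&(Q[...,1]<200)&(Q[...,1]>-120)
g=m&(Z>.03)&(Z<.06);t=m&(Z>.075)&(Z<.103)
for n,k in(('sheet',g),('tab',t)):
    if k.sum(): print('top',n,k.sum(),Q[k][:,1].min().round(1),Q[k][:,1].max().round(1))
m=(Q[...,0]>-65)&(Q[...,0]<-3)&(abs(Q[...,1])<40)&(Z>.026)&(Z<.042)
if m.sum(): print('tile',Q[m].min(0).round(1),Q[m].max(0).round(1),np.median(Z[m]))
go(0,0,0,2.2)
E
python3 m.py
```

```text
side sheet y [-47.  -12.4  93.3] 52
top sheet 29 -45.8 -4.1
tile [-58.3 -27.6] [-3.3 17.8] 0.033487819219781154
t 15.65 pos [604.2  54.2 143.7] yaw 2.2 tilt [ 0.001 -0.    -1.   ] F [-0.7 -0.5  0.2] open -0.0001 grip 0.0
tool delta cm [60.57 -3.09 14.41] twist 0.0
```

>>> {"name": "drive_tool", "arguments": {"linear": [[0, -0.5, 0], [0, -0.6, 0], [0, -0.6, 0], [0, -0.4, 0], [0, -0.2, 0], [0, -0.1, 0], [0, 0, 0]], "twist": [0, 0, 0, 0, 0, 0, 0]}}

```text
time_s: 16.52
eef_pos: [0.6055, 0.03, 0.144]
orientation: [-0.019, 1.0, -0.0, 0.0]
force: [0.1, 0.6, -0.4]
opening: 0.0002
grasp_force: 0.0
```

>>> {"name": "drive_tool", "arguments": {"linear": [[0, -0.2, 0], [0, 0, 0], [0, 0, 0]], "twist": [0, 0, 0]}}

```text
time_s: 16.9
eef_pos: [0.6055, 0.0293, 0.144]
orientation: [-0.019, 1.0, 0.001, 0.0]
force: [0.3, 4.5, 0.1]
opening: -0.0
grasp_force: 2.6
```

```bash
python3 m.py
```

```text
side sheet y [-69.7 -37.7  71.3] 56
top sheet 25 -68.6 2.8
tile [-42.8 -21.6] [ -3.2 -13.2] 0.03442991108615963
t 17.0 pos [605.5  29.3 144.1] yaw 2.2 tilt [-0.001  0.002 -1.   ] F [0.3 5.9 0.2] open -0.0003 grip 2.6
tool delta cm [60.63 -0.63 14.37] twist 0.0
```

The guard is against its end stop. Back off, rise clear and verify.

>>> {"name": "drive_tool", "arguments": {"linear": [[0, 0.5, 0], [0, 1, 0], [0, 0, -2], [0, 0, -4], [0, 0, -4], [2, 0, -2], [4, 0, 0], [4, 0, 0], [4, 0, 0], [3, 0, 0], [0, 0, 0]], "twist": [0, 0, 0, 0, 0, 0, 0, 0, 0, 0, 0]}}

```text
time_s: 18.38
eef_pos: [0.434, 0.0366, 0.2651]
orientation: [-0.019, 1.0, -0.0, 0.001]
force: [0.3, -0.4, -0.3]
opening: 0.0002
grasp_force: 0.0
```

```bash
python3 m.py
```

```text
side sheet y [-68.8 -28.4  72.2] 59
top sheet 69 -68.6 67.2
top tab 60 -20.0 20.0
tile [-61.6 -27.4] [-3.  32.4] 0.03376344223545755
t 18.48 pos [435.7  36.5 265.3] yaw 2.18 tilt [-0.003 -0.001 -1.   ] F [ 0.2 -0.2  0.4] open -0.0004 grip 0.0
tool delta cm [43.76 -1.96 26.4 ] twist -0.02
```

```bash
python3 -c "
from plant import *
print(finish_job())"
```

```text
the job is handed in; nothing more can be done
None
```

The tile is home against the stop and flat on the bed, the chip guard is shut behind it, and the job was handed in at about 18.5 s of the 51 s allowed; the hand-in returned no verdict, and I didn't re-measure the bystanders, though the arm kept clear of them.

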